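# Uncover the tilted stage and hold the slide flush on it

### The arm

A 6-joint arm with a two-finger parallel gripper is mounted at the origin on a cart in front of the work surface, level with it; the furniture and walls round the work are solid. World frame = base frame: x ahead of the robot, y to its left, z up, the work surface at z = 0. Lengths are in mm, angles in rad, forces in N, time in s.
With the tool pointing down it reaches from about 350 to 775 mm from the base axis. Payload 7.3 kg.
Tool frame: the origin (TCP) lies at the very end of the fingers, on their centre line; the grasp point (between the pads) lies behind it (bot.grip_point_offset is the z of the grasp point in the tool frame, in mm); z points along the fingers, y is the line along which they close (so a half turn about z gives the same grasp; the last joint's range is limited). The gripper opens to 92 mm and grips with 3 to 60 N. Pads are 19 mm wide; open, the fingers measure 130 mm over their backs; the gripper's body (75 mm by 190 mm) begins 47 mm behind the grasp point.
Start: joints at [0.974, 0.342, 1.524, -0, 1.275, -0.146], TCP at [228.725, 472.58, 202.041] pointing down, gripper open.
Joint ranges: [-2.53, 2.53], [-0.77, 2.02], [0.04, 2.7], [-1, 4.14], [0.28, 2.66], [-3.11, 3.11]. Speed limits (rad/s): [2.57, 2.57, 3.14, 3.14, 3.14, 3.14].

### API

Orientations are given as [roll, pitch, yaw] about the fixed x, y, z axes, in that order (R = Rz(yaw) Ry(pitch) Rx(roll)).
In Python, from plant import bot gives the robot as it stands. The module is installed in compiled form; this text tells all that it offers.
- The arm moves only by the shell command python3 -m crank 'ROWS'. ROWS is JSON, a list that holds one entry, the list of rows, each a list of 5 numbers: the opening, from 0 (shut) to 1 (fully open), then the shift along the tool's x, y, z in cm, then the turn about the tool's z in degrees. In form: [[[claw, x, y, z, turn], ...]]. A call has exactly 10 rows; each row is the pose to reach, as a shift and turn from the pose commanded when the call began, along the tool's axes at that moment; what a row does not reach only later rows make up. A row lasts 1/10 s, in which the tool goes at most 50 mm and 8.59 degrees, less where a joint would pass 70% of its speed; a pose out of reach is approached as far as the arm can. A call with a gripper value outside its range is refused whole. The fingers move at their own pace and stop on an object; the grip force is fixed at half the most. Time passes only in rows, so rows that repeat a pose let the fingers close, or fill a call up. It gives the time, the measured TCP pose, the force, the opening and the grip force at its end, in the units of the state.
- bot.get_obs(): the state, without advancing time (a new reading comes with each control period).
- bot.capture(name): name is "scene" or "top" or "wrist"; returns (picture, depth): 420x560x3 uint8, red, green, blue; 420x560 float32, mm along the optical axis (not along the pixel's ray), 0 where there is no reading.
- bot.calibration(name): a dict with "vertical_fov" (degrees; the focal length in pixels is half the picture's height over the tangent of half this angle, whatever the lens; pixels are square), "cx", "cy" (the principal point, pixels), "rvec" (rotation vector, rad) and "tvec" (3), from world to camera coordinates, as OpenCV has them; the wrist camera has in their place "tool_from_camera" (4x4, takes a point from camera to tool coordinates, whose origin is the TCP and whose axes are the flange's). Camera axes: x right, y down, z forward; pixel columns grow to the right and rows downward; lengths in mm; the calibration is good to about 2 mm. A picture is of the moment at which its call begins: read the wrist's pose just before it. calibration takes no time and is no camera call.
- bot.close_job(): hands the job in; it is judged then, once.
The state is a dict: "time": time; "joint_positions": joint angles; "dq": joint speeds; "tau": joint torques, N m; "tool_pos": TCP position; "tcp_rot": TCP orientation; "contact_force": force on the tool from outside, world axes, zero at the start; "moment": the same for the moment, N m; "grip_width": finger opening in mm; "finger_force": force on a finger pad.
Only numpy, scipy, OpenCV 4.12 (cv2) and the standard library are available. Lean on these libraries where they do the work, as an engineer would, in place of code of your own. Each camera call takes 0.05 s, during which the arm holds its last target. There are 200 camera calls.

### The job

Lift the gabled dust cover off the tilting stage and hang it astride the bar of the rail, ridge along the bar, and let go of it. Then pick up the framed sample slide by its fin, tilt it to match the slope of the stage face, and press it gently flush on the middle of the face, its long side across the slope. Finish while still gripping the slide and holding it pressed there; do not shift the stage's angle or disturb the dish, the timer or the test cassette.

Things in the scene. Friction and masses are not known exactly. Their poses are not given: they have to be found in the camera images.
- stage: Tilting stage fixed to the bench: dark steel base 72 x 124 x 10 mm with aluminium uprights (to 62 mm high, outer faces 116 mm apart), hinge pin along its y, 22 mm above the bench and 30 mm to the -x side of its origin. Origin: centre of the base's underside. At the start the dust cover stands over it.
- stage_face (a point): Centre of the stage's flat aluminium face (60 mm up the slope x 100 mm across, plate 6 mm thick). Its z is the outward normal of the face, x points up the slope (to the robot's left, more or less), y across it, along the hinge. Nothing rises above the face between the uprights, whose inner faces are 52 mm either side of the centre.
- stage_plate (a joint): Slope of the stage face in rad: 0 level, growing as the edge on the +x side of the stage rises; set somewhere between 0.18 and 0.42. The hinge is clamped (about 4 N m) and stays put under a light push.
- cover: Loose white dust cover shaped like a house with open ends: 92 mm (its x) x 110 mm (its y, the ridge direction), two upright 3 mm side panels 62 mm high and a gable roof above them at about 36 degrees; 200 g. Origin: centre of its underside, on the bench level; z up. It has a black grip block on the ridge.
- cover_ridge (a point): Point 92 mm above the cover's origin, just inside the roof under the middle of the ridge. When the cover hangs evenly on the bar this point is about 8 mm above the bar's axis.
- cover_grip (a point): Middle of the cover's grip block, 113 mm above its origin: black upright block 14 mm (x) x 30 mm (y), its top at 124 mm, the roof's ridge at 96 mm.
- rail: Metal rail fixed to the bench: round horizontal bar, 12 mm diameter, 200 mm long along its y, carried by a post at each end. Origin: on the bench under the middle of the bar.
- rail_mid (a point): Middle of the bar, on its axis, 160 mm above the bench; y along the bar.
- slide: Loose sample slide in a grey plastic frame 36 mm (x) x 76 mm (y, long side) x 5 mm, lying on the bench, 80 g, with a black upright fin in the middle of its top, 12 mm thick (y) x 24 mm (x), rising to 47 mm above the underside. Origin: centre of the flat underside; z out of the top.
- slide_grip (a point): Point in the fin, 36 mm above the slide's underside.
- dish: Petri dish, 62 mm across, 14 mm high, behind the stage; leave alone.
- timer: Small white timer, 62 x 66 x 17 mm, behind the stage; leave alone.
- cassette: White test cassette, 70 x 20 x 5 mm, on the near side of the stage; leave alone.
Not all that is in view belongs to the job. Leave any green look-alike of the slide alone.

How it is judged:
By the outcome, as a careful person would: the job done as asked, in the order asked, and still so for the second after the job is handed in, while the arm keeps its last pose, push and grip.
It also fails if it takes over 58 s, if anything falls off the work surface, if the arm or the gripper's body presses on something with over 40 N, if the wrist force passes 120 N, or if a joint passes its speed limit or range.

## Working session

There is one attempt and no reset: what is moved stays moved. The work goes in short steps, Python scripts to look and compute and a shell command to move; the robot and the scene stay as the last step left them, time stands still between calls to the robot, and variables do not carry over. Pictures are saved under pics/ and viewed, at most 10 in all, crops included, and the job is handed in when it is done.

```bash
ls; mkdir -p pics; python3 - <<'E'
from plant import bot
import cv2,numpy as np
print(bot.get_obs(), bot.grip_point_offset)
for n in ("scene","top","wrist"):
    p,d=bot.capture(n); np.savez(f"pics/{n}0.npz",p=p,d=d); cv2.imwrite(f"pics/{n}0.png",p[:,:,::-1]); print(n,bot.calibration(n))
    print((d>0).mean(), d[d>0].min(), d.max())
E
```

```text
pics
{'time': 0.0, 'joint_positions': array([ 9.73999711e-01,  3.42705963e-01,  1.52500332e+00, -1.27640487e-05,
        1.27540700e+00, -1.45987189e-01]), 'dq': array([ 1.43786386e-04, -6.18614764e-04, -1.66320532e-03,  9.69964671e-04,
       -7.02042026e-04,  8.32377002e-05]), 'tau': array([ 1.36158003e-03, -4.31250930e+01, -2.44225520e+01,  7.17967772e-02,
        5.59143873e-02, -1.60348536e-04]), 'tool_pos': array([228.4663087 , 472.19126937, 201.35847606]), 'tcp_rot': array([-3.14008346e+00, -2.09564670e-04,  2.69078679e+00]), 'contact_force': array([-0.29827961,  0.01379228,  0.95533853]), 'moment': array([0.00266372, 0.02206132, 0.00776271]), 'finger_force': 0.0, 'grip_width': 92.0332469301354} -18.8
scene {'vertical_fov': 57.49401294993348, 'cx': 283.58173526569277, 'cy': 214.82430561401256, 'rvec': array([ 2.15205799, -0.82710186,  0.37321749]), 'tvec': array([-441.33854171,  344.04743102,  643.99890383])}
0.9960501700680272 466.87564 2790.5264
top {'vertical_fov': 54.825449178563794, 'cx': 285.34933135979946, 'cy': 206.7370934074697, 'rvec': array([ 2.152628  , -2.19068995,  0.11079039]), 'tvec': array([ 16.52072332, 569.81779454, 926.91012905])}
0.9959353741496598 586.9066 1835.1788
wrist {'vertical_fov': 58.05869815812706, 'cx': 279.29695992049125, 'cy': 204.3629063781005, 'tool_from_camera': array([[-4.78516780e-04, -9.69323246e-01, -2.45788966e-01,
         6.51712843e+01],
       [ 9.99999711e-01, -3.18447095e-04, -6.90993060e-04,
         6.75385643e-01],
       [ 5.91524854e-04, -2.45789225e-01,  9.69323118e-01,
        -1.82160387e+02],
       [ 0.00000000e+00,  0.00000000e+00,  0.00000000e+00,
         1.00000000e+00]])}
0.9936352040816326 50.00039 1280.7083
```

View pics/scene0.png

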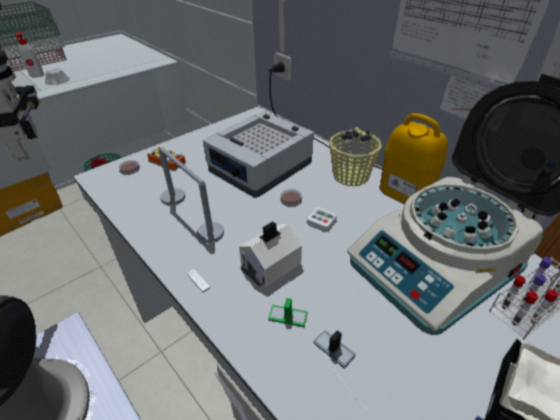

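View pics/top0.png

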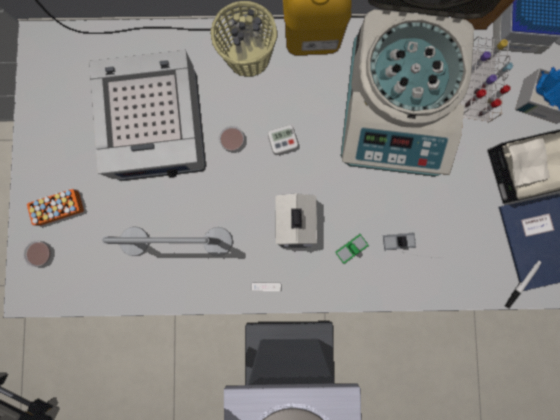

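The scene view shows the cover at about (271,252) with its grip at (270,230), the slide fin at (335,340) and the rail bar from (163,152) to (205,185). The top view shows the grip at (296,217), the bar from (107,240) to (215,240), the slide at (400,242) and the green decoy at (352,249).

```bash
cat > h.py <<'E'
import cv2,numpy as np
from scipy.spatial.transform import Rotation as Ro
from plant import bot
def K(n):
    c=bot.calibration(n); f=210/np.tan(np.radians(c["vertical_fov"]/2)); return f,c
def tool(o): return Ro.from_euler('xyz',o["tcp_rot"]).as_matrix(), np.array(o["tool_pos"])
def cam(n,o=None):   # world_from_camera R,t
    f,c=K(n)
    if n=="wrist":
        R,t=tool(o); T=c["tool_from_camera"]; return f,c,R@T[:3,:3],R@T[:3,3]+t
    R=cv2.Rodrigues(c["rvec"])[0]; return f,c,R.T,-R.T@c["tvec"]
def rays(n,uv,o=None):
    f,c,R,t=cam(n,o); uv=np.atleast_2d(uv).astype(float)
    return np.c_[(uv[:,0]-c["cx"])/f,(uv[:,1]-c["cy"])/f,np.ones(len(uv))]@R.T, t
def plane(n,uv,z,o=None):
    r,t=rays(n,uv,o); return t+r*((z-t[2])/r[:,2])[:,None]
def cloud(n,d,o=None):
    v,u=np.mgrid[:420,:560]; r,t=rays(n,np.c_[u.ravel(),v.ravel()],o)
    P=t+r*d.ravel()[:,None]; P[d.ravel()==0]=np.nan; return P.reshape(420,560,3)
E
python3 - <<'E'
from h import *
for n in("scene","top"):
    z=np.load(f"pics/{n}0.npz"); p,d=z["p"],z["d"]; P=cloud(n,d)
    print(n,"cam",cam(n)[3].round())
    q=[(198,281),(60,370) if n=="scene" else (60,290),(280,330)] if n=="scene" else [(296,217),(402,241),(240,300),(130,290),(450,280),(160,240),(212,240),(110,240),(266,287)]
    for u,v in q: print((u,v),P[v,u].round(1))
    dark=(p.max(2)<60)
    def rep(name,m):
        Q=P[m]; Q=Q[~np.isnan(Q[:,0])]
        vv,uu=np.nonzero(m); 
        print(name,len(Q),"px",uu.mean().round(1),vv.mean().round(1),"med",np.median(Q,0).round(1),"lo",np.percentile(Q,3,0).round(1),"hi",np.percentile(Q,97,0).round(1))
    X,Y,Z=P[...,0],P[...,1],P[...,2]
    R0=lambda x0,x1,y0,y1,z0,z1:(X>x0)&(X<x1)&(Y>y0)&(Y<y1)&(Z>z0)&(Z<z1)
    rep("grip",R0(400,600,-100,100,100,140)&dark)
    rep("bar",R0(300,600,100,600,148,180))
    rep("fin",R0(350,500,-350,-220,25,60))
    rep("slide",R0(350,500,-350,-220,3,60))
    rep("cover",R0(400,600,-70,70,50,140))
    m=R0(300,600,100,600,148,180); print(cv2.fitLine(P[m][:,:3].astype(np.float32),cv2.DIST_HUBER,0,.01,.01).ravel())
E
```

```text
scene cam [ 154. -496.  677.]
(198, 281) [380.2  51.3   5.8]
(60, 370) [79.5 34.6 15. ]
(280, 330) [ 436.6 -163.3   -0.8]
grip 137 px 269.4 229.7 med [534.3 -21.3 116.4] lo [523.  -22.9 101.2] hi [549.6 -13.6 125.9]
bar 325 px 182.6 167.1 med [490.7 248.4 164.8] lo [485.5 164.4 149.8] hi [497.7 369.  168.1]
fin 145 px 334.9 338.7 med [ 481.3 -266.7   45.7] lo [ 473.1 -270.5   26.4] hi [ 495.9 -259.    49.2]
slide 889 px 330.7 353.6 med [ 477.2 -269.4    6.4] lo [ 370.4 -334.     3.1] hi [ 497.8 -228.3   47.9]
cover 1683 px 272.9 244.6 med [530.7 -33.9  79.3] lo [484.  -61.1  53.1] hi [589.1  21.1 123.8]
[1.8920939e-02 9.9974602e-01 1.2242587e-02 4.9117474e+02 2.6202036e+02
 1.6457941e+02]
top cam [475.  10. 979.]
(296, 217) [538.1 -15.2 126.4]
(402, 241) [ 484.5 -259.5   47.5]
(240, 300) [352.4 117.9   1.2]
(130, 290) [380.2 379.7  -0.7]
(450, 280) [ 390.3 -383.3    0.7]
(160, 240) [493.8 258.8 166.2]
(212, 240) [492.9 162.5 123.4]
(110, 240) [495.6 358.  167.7]
(266, 287) [382.3  55.5   7.7]
grip 95 px 296.2 216.9 med [538.4 -15.5 123.7] lo [523.8 -21.8 102.4] hi [553.2  -9.4 126.2]
bar 663 px 155.4 239.5 med [495.  268.2 164.5] lo [488.7 167.1 159. ] hi [501.4 370.8 167.9]
fin 79 px 402.8 240.5 med [ 486.6 -261.7   45.8] lo [ 475.3 -269.8   27.4] hi [ 496.  -258.2   49.8]
slide 628 px 402.1 251.5 med [ 477.3 -260.7    5.4] lo [ 355.9 -336.4    3.1] hi [ 499.1 -228.3   47.3]
cover 2013 px 295.8 218.8 med [537.  -15.2  79.4] lo [485.9 -60.   62.6] hi [590.2  26.5 123.2]
[1.6370967e-02 9.9986315e-01 2.3998632e-03 4.9531979e+02 2.7071774e+02
 1.6469626e+02]
```

```bash
cat >> h.py <<'E'
def to(x,y,z,yaw_deg):
    o=bot.get_obs(); R,t=tool(o); s=R.T@(np.array([x,y,z])-t)/10
    turn=(np.degrees(o["tcp_rot"][2])-yaw_deg+180)%360-180
    print("shift cm",s.round(2),"turn",round(turn,1),"rows>=",round(max(np.linalg.norm(s)/5,abs(turn)/8.59),1),"| t",round(o["time"],2),"pos",t.round(1),"yaw",np.degrees(o["tcp_rot"][2]).round(1))
E
python3 -c "
from h import *
to(528,-15,240,180)"
```

```text
shift cm [-48.19 -30.82  -3.82] turn -25.8 rows>= 11.5 | t 0.15 pos [228.6 472.3 201.5] yaw 154.2
```

```bash
python3 -m crank '[[[1,-2,-1.3,-2.5,-2],[1,-6,-4,-3.8,-5],[1,-10,-6.4,-3.8,-8],[1,-14,-9,-3.8,-11],[1,-18,-11.5,-3.8,-14],[1,-22,-14,-3.8,-17],[1,-26,-16.6,-3.8,-20],[1,-30,-19.2,-3.8,-23],[1,-34,-21.8,-3.8,-25.8],[1,-38,-24.3,-3.8,-25.8]]]'; python3 -c "
from h import *
to(528,-15,240,180)"
```

```text
time: 1.15
tool_pos: [465.4, 86.4, 240.0]
tcp_rot: [3.141, -0.0, -3.141]
contact_force: [0.7, 0.6, 0.6]
grip_width: 91.9
finger_force: 0.0
shift cm [ -6.25 -10.14  -0.  ] turn 0.0 rows>= 2.4 | t 1.15 pos [465.4  86.4 240. ] yaw -180.0
```

```bash
python3 -m crank '[[[1,-1.9,-3,0,0],[1,-4,-6,0,0],[1,-5.5,-9,0,0],[1,-6.2,-10.1,0,0],[1,-6.2,-10.1,0,0],[1,-6.2,-10.1,0,0],[1,-6.2,-10.1,0,0],[1,-6.2,-10.1,0,0],[1,-6.2,-10.1,0,0],[1,-6.2,-10.1,0,0]]]'; python3 - <<'E'
from h import *
o=bot.get_obs(); p,d=bot.capture("wrist"); cv2.imwrite("pics/w1.png",p[:,:,::-1]); np.savez("pics/w1.npz",p=p,d=d)
P=cloud("wrist",d,o); X,Y,Z=P[...,0],P[...,1],P[...,2]
def rep(name,m):
    Q=P[m]; vv,uu=np.nonzero(m)
    print(name,len(Q),"px",uu.mean().round(1),vv.mean().round(1),"med",np.median(Q,0).round(1),"lo",np.percentile(Q,2,0).round(1),"hi",np.percentile(Q,98,0).round(1))
g=(Z>119)&(Z<130)&(abs(X-535)<40)&(abs(Y+15)<30); rep("gtop",g)
uv=np.argwhere(g)[:,::-1].astype(np.float32); Q=plane("wrist",uv,124,o)[:,:2].astype(np.float32); print("rect",cv2.minAreaRect(Q))
# ridge: roof planes
for s in(1,-1):
    m=(Z>66)&(Z<92)&(abs(X-538)<50)&((Y+15)*s>8)&((Y+15)*s<45); Q=P[m]
    A=np.c_[Q[:,:2],np.ones(len(Q))]; c=np.linalg.lstsq(A,Q[:,2],rcond=None)[0]; print(s,len(Q),c.round(4),np.abs(A@c-Q[:,2]).mean()); 
    if s==1:c1=c
k=c1-c; print("ridge line y = a x + b:",-k[0]/k[1],-k[2]/k[1]," y at 538",(-k[0]*538-k[2])/k[1], "z", (c@[538,(-k[0]*538-k[2])/k[1],1]))
E
```

```text
time: 2.15
tool_pos: [526.7, -12.2, 240.2]
tcp_rot: [3.142, 0.0, -3.141]
contact_force: [0.1, 0.7, 0.1]
grip_width: 91.8
finger_force: 0.0
gtop 600 px 276.0 205.4 med [538.3 -14.7 123.3] lo [524.6 -21.3 121.4] hi [553.2  -8.2 124.8]
rect ((538.5040893554688, -14.7357177734375), (13.16811752319336, 29.420543670654297), 89.99652862548828)
1 3206 [-6.30000e-03 -7.34900e-01  8.77953e+01] 0.555581066378897
-1 3104 [6.60000e-03 7.35700e-01 1.02657e+02] 0.5456585975744312
ridge line y = a x + b: -0.008825056323678472 -10.105617850871964  y at 538 -14.853498153010982 z 95.30099731451931
```

View pics/w1.png

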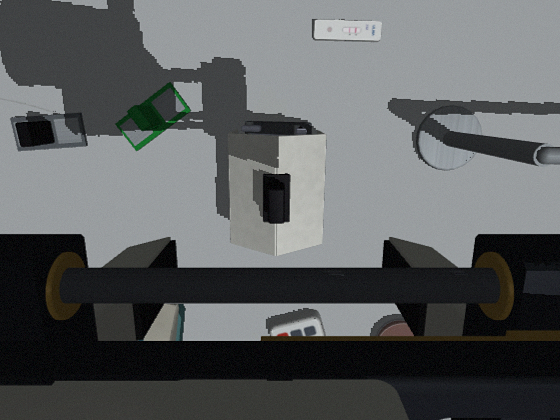

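The wrist view shows the cover from about (230,125) to (325,255), with the black grip at (276,198). It also shows the slide at (50,132), the decoy at (152,115), the timer at (298,325) and the dish at (395,328). The depth puts the grip at (538.5, -14.8), top 123, ridge z 95.3, and the given sizes agree.

```bash
python3 -c "
from h import *
to(538.5,-14.8,96.5,180)"
```

```text
shift cm [-1.17 -0.24 14.37] turn 0.0 rows>= 2.9 | t 2.2 pos [526.7 -12.4 240.2] yaw -180.0
```

```bash
python3 -m crank '[[[1,-0.6,-0.1,3,0],[1,-1.2,-0.2,6,0],[1,-1.2,-0.2,9,0],[1,-1.2,-0.2,11.5,0],[1,-1.2,-0.2,13.5,0],[1,-1.2,-0.2,14.3,0],[1,-1.2,-0.2,14.3,0],[1,-1.2,-0.2,14.3,0],[0.5,-1.2,-0.2,14.3,0],[0.3,-1.2,-0.2,14.3,0]]]'; python3 -c "
from h import *
to(538.5,-14.8,96.5,180)"
```

```text
time: 3.2
tool_pos: [539.5, -14.8, 98.1]
tcp_rot: [-3.141, 0.002, 3.141]
contact_force: [-0.1, 0.3, -0.2]
grip_width: 80.1
finger_force: 0.0
shift cm [0.1  0.   0.16] turn -0.0 rows>= 0.0 | t 3.2 pos [539.5 -14.8  98.1] yaw 180.0
```

```bash
python3 -m crank '[[[0,0,0,0.1,0],[0,0,0,0.1,0],[0,0,0,0.1,0],[0,0,0,0.1,0],[0,0,0,0.1,0],[0,0,0,0.1,0],[0,0,0,0.1,0],[0,0,0,0.1,0],[0,0,0,0.1,0],[0,0,0,0.1,0]]]'
```

```text
time: 4.2
tool_pos: [538.9, -14.8, 95.9]
tcp_rot: [3.142, 0.0, 3.141]
contact_force: [0.9, -1.1, -0.7]
grip_width: 12.9
finger_force: 30.0
```

```bash
python3 -m crank '[[[0,0,0,-0.5,0],[0,0,0,-1.5,0],[0,0,0,-3,0],[0,0,0,-5,0],[0,0,0,-8,0],[0,0,0,-11,0],[0,0,0,-14.5,0],[0,0,0,-18,0],[0,0,0,-20,0],[0,0,0,-21,0]]]'; python3 - <<'E'
from h import *
z=np.load("pics/top0.npz"); P=cloud("top",z["d"]); m=(abs(P[...,2]-163)<8)&(abs(P[...,0]-495)<30)&(P[...,1]>100)&(P[...,1]<420)
Q=P[m]; L=cv2.fitLine(Q.astype(np.float32),cv2.DIST_HUBER,0,.01,.01).ravel(); print("ylo/hi",Q[:,1].min(),Q[:,1].max(),"yaw of bar",np.degrees(np.arctan2(L[0],L[1])),L[3:])
yaw=90-np.degrees(np.arctan2(L[0],L[1]))
to(494,268,306,yaw)
E
```

```text
time: 5.2
tool_pos: [539.3, -14.8, 309.0]
tcp_rot: [-3.141, 0.004, 3.141]
contact_force: [1.0, -0.6, -0.7]
grip_width: 12.5
finger_force: 30.0
ylo/hi 162.42185342012183 378.4925462444411 yaw of bar 1.0331763 [495.02774 267.64752 164.7533 ]
shift cm [ 4.54 28.28  0.27] turn 91.0 rows>= 10.6 | t 5.2 pos [539.3 -14.8 309. ] yaw 180.0
```

```bash
python3 -m crank '[[[0,0.5,1.5,0,4],[0,1,4,0,12],[0,1.5,7,0,20],[0,2,10,0,28],[0,2.5,13.5,0,36],[0,3,17,0,44],[0,3.5,20,0,52],[0,4,23,0,60],[0,4.3,26,0,68],[0,4.5,28.3,0,75]]]'; python3 -m crank '[[[0,0,0,0,6],[0,0,0,0,12],[0,0,0,0,15.5],[0,0,0,0,15.5],[0,0,0,0,15.5],[0,0,0,0,15.5],[0,0,0,0,15.5],[0,0,0,0,15.5],[0,0,0,0,15.5],[0,0,0,0,15.5]]]'; python3 - <<'E'
from h import *
o=bot.get_obs(); p,d=bot.capture("wrist"); cv2.imwrite("pics/w2.png",p[:,:,::-1]); np.savez("pics/w2.npz",p=p,d=d)
P=cloud("wrist",d,o); X,Y,Z=P[...,0],P[...,1],P[...,2]
for s in(1,-1):
  m=(abs(Z-161)<8)&(abs(X-495)<25)&((Y-268)*s>20)&((Y-268)*s<130); Q=P[m]; print(s,len(Q),Q.mean(0) if len(Q) else 0, np.percentile(Q,[2,98],0).round(1) if len(Q) else 0)
to(494,268,306,89)
p,d=bot.capture("scene"); cv2.imwrite("pics/s2.png",np.vstack([p,cv2.resize(cv2.imread("pics/w2.png")[:,:,::-1],(560,420))])[:,:,::-1][:840]) ; P=cloud("scene",d); np.savez("pics/s2.npz",p=p,d=d)
h=np.hstack([p[60:340,100:400,::-1],cv2.resize(cv2.imread("pics/w2.png"),(373,280))]); cv2.imwrite("pics/s2.png",h); print(h.shape)
E
```

```text
time: 6.2
tool_pos: [493.0, 269.9, 305.4]
tcp_rot: [-3.14, -0.0, 1.828]
contact_force: [-0.7, -0.1, -1.1]
grip_width: 12.8
finger_force: 30.0
time: 7.2
tool_pos: [494.0, 268.3, 306.1]
tcp_rot: [3.142, -0.0, 1.562]
contact_force: [1.4, -0.1, -1.7]
grip_width: 13.0
finger_force: 30.0
1 1184 [496.60553442 349.19972875 163.83015235] [[490.6 317.4 159.1]
 [502.8 377.9 166.6]]
-1 0 0 0
shift cm [-0.03  0.    0.01] turn 0.5 rows>= 0.1 | t 7.25 pos [494.  268.3 306.1] yaw 89.5
(280, 673, 3)
```

View pics/s2.png

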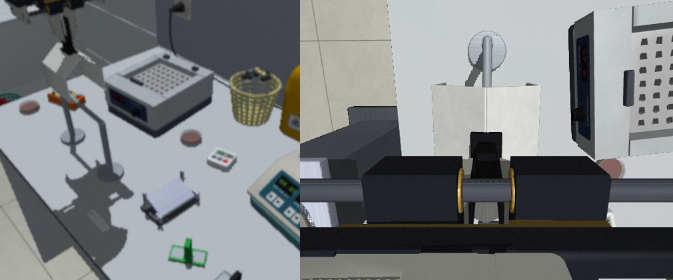

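The scene crop shows the cover held above the bar and the stage uncovered at (172,200). The wrist crop shows the bar running centrally under the gable at (487,45). The bar centre is at x≈495.1 at y=268, so I shift +1 mm in x and lower.

```bash
python3 -m crank '[[[0,0,0.1,1,0],[0,0,0.1,3,0],[0,0,0.1,5,0],[0,0,0.1,7,0],[0,0,0.1,9,0],[0,0,0.1,10.5,0],[0,0,0.1,11.5,0],[0,0,0.1,12.2,0],[0,0,0.1,12.7,0],[0,0,0.1,13,0]]]';  python3 -m crank '[[[0,0,0,0.1,0],[0,0,0,0.1,0],[0,0,0,0.2,0],[0,0,0,0.2,0],[0,0,0,0.3,0],[0,0,0,0.3,0],[0,0,0,0.3,0],[0,0,0,0.3,0],[0,0,0,0.3,0],[0,0,0,0.3,0]]]'; python3 - <<'E'
from h import *
p,d=bot.capture("scene"); P=cloud("scene",d); np.savez("pics/s3.npz",p=p,d=d)
cv2.imwrite("pics/s3.png",cv2.resize(p[80:280,100:300,::-1],(600,600)))
E
```

```text
time: 8.3
tool_pos: [495.1, 268.3, 176.0]
tcp_rot: [3.141, -0.0, 1.562]
contact_force: [-0.9, 0.1, -2.6]
grip_width: 13.1
finger_force: 30.0
time: 9.3
tool_pos: [495.0, 268.3, 173.1]
tcp_rot: [3.141, -0.0, 1.562]
contact_force: [0.5, -0.2, -1.7]
grip_width: 13.1
finger_force: 30.0
```

View pics/s3.png

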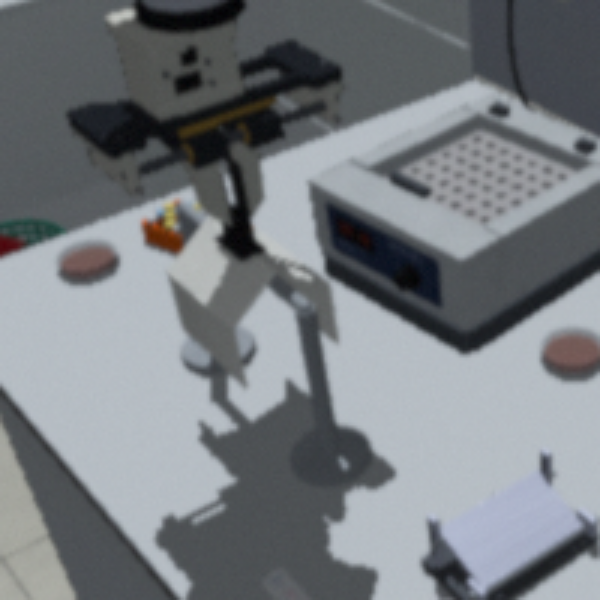

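The cover straddles the bar: its ridge is at about (255,255) and the bar comes out at (285,285). Next I lower it to contact.

```bash
python3 -m crank '[[[0,0,0,0.05,0],[0,0,0,0.1,0],[0,0,0,0.1,0],[0,0,0,0.15,0],[0,0,0,0.15,0],[0,0,0,0.2,0],[0,0,0,0.2,0],[0,0,0,0.2,0],[0,0,0,0.2,0],[0,0,0,0.2,0]]]'
```

```text
time: 10.35
tool_pos: [495.3, 268.4, 171.6]
tcp_rot: [3.141, -0.0, 1.562]
contact_force: [-1.6, -0.2, 5.4]
grip_width: 13.1
finger_force: 30.0
```

```bash
python3 -m crank '[[[0.25,0,0,-0.05,0],[0.3,0,0,-0.05,0],[0.4,0,0,-0.05,0],[0.5,0,0,-0.05,0],[0.5,0,0,-0.05,0],[0.5,0,0,-0.05,0],[0.5,0,0,-1,0],[0.5,0,0,-2.5,0],[0.5,0,0,-4.5,0],[0.5,0,0,-7,0]]]'; python3 - <<'E'
from h import *
p,d=bot.capture("scene"); np.savez("pics/s4.npz",p=p,d=d)
o=bot.get_obs(); pw,dw=bot.capture("wrist"); 
P=cloud("wrist",dw,o); X,Y,Z=P[...,0],P[...,1],P[...,2]
for s in(1,-1):
    m=(Z>145)&(Z<169)&((X-495)*s>8)&((X-495)*s<45)&(abs(Y-268)<50); Q=P[m]
    A=np.c_[Q[:,:2],np.ones(len(Q))]; c=np.linalg.lstsq(A,Q[:,2],rcond=None)[0]; print(s,len(Q),c.round(4))
g=(Z>192)&(Z<206)&(abs(X-495)<30)&(abs(Y-268)<30); print(g.sum(),P[g].mean(0) if g.any() else 0)
cv2.imwrite("pics/s4.png",np.hstack([cv2.resize(p[80:280,100:300,::-1],(420,420)),cv2.resize(pw[:,:,::-1],(373,280))if 0 else pw[:,100:460,::-1]]))
to(486,-262,240,0)
E
```

```text
time: 11.35
tool_pos: [494.6, 268.1, 241.9]
tcp_rot: [-3.141, 0.0, 1.562]
contact_force: [0.4, -0.2, 0.2]
grip_width: 45.6
finger_force: 0.0
1 2991 [-9.750000e-01  1.970000e-02  6.500108e+02]
-1 5512 [ 5.66600e-01 -1.18000e-02 -1.07413e+02]
1035 [499.13070229 270.01474136 198.11781388]
shift cm [-53.11  -0.58   0.38] turn 89.5 rows>= 10.6 | t 11.45 pos [496.7 269.  245.3] yaw 89.5
```

View pics/s4.png

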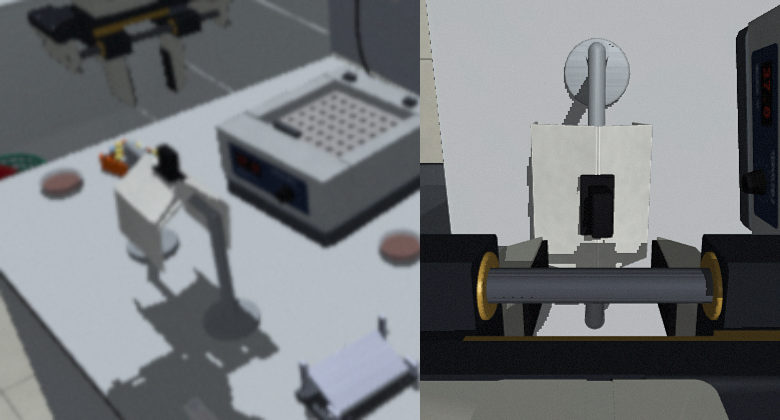

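The cover hangs on the bar and I have let go of it: the grip is at (168,160) in the scene crop and the ridge is over the bar in the wrist crop. The roof slopes of 44° and 30° suggest it is swinging or rolled about 7°, so I measure again.

```bash
cat > roll.py <<'E'
from h import *
for i in range(6):
    o=bot.get_obs(); pw,dw=bot.capture("wrist"); P=cloud("wrist",dw,o); X,Y,Z=P[...,0],P[...,1],P[...,2]; r=[]
    for s in(1,-1):
        m=(Z>145)&(Z<169)&((X-495)*s>8)&((X-495)*s<45)&(abs(Y-268)<50); Q=P[m]
        A=np.c_[Q[:,:2],np.ones(len(Q))]; r.append(np.degrees(np.arctan(np.linalg.lstsq(A,Q[:,2],rcond=None)[0][0])))
    g=(Z>192)&(Z<206)&(abs(X-495)<30)&(abs(Y-268)<30)
    print(round(o["time"],2),np.round(r,1),"roll",round(-(r[0]+r[1])/2,1),g.sum(),P[g].mean(0).round(1))
E
python3 roll.py
```

```text
11.45 [-44.2  29.5] roll 7.3 1043 [499.2 270.  198.2]
11.5 [-44.3  29.5] roll 7.4 1076 [499.1 269.9 198.2]
11.55 [-44.4  29.5] roll 7.5 1094 [499.1 269.9 198.1]
11.6 [-44.3  29.5] roll 7.4 1102 [499.1 270.  198.1]
11.65 [-44.3  29.5] roll 7.4 1085 [499.2 269.9 198.2]
11.7 [-44.   29.5] roll 7.2 1091 [499.2 269.9 198.3]
```

The roll is steady at 7.3°, so friction is holding it. I regrip the block centred over the bar to square the cover, then release slowly with no preload.

```bash
python3 -c "
from h import *
to(495.1,268.3,175,89.5)"
```

```text
shift cm [0.03 0.07 6.51] turn -0.0 rows>= 1.3 | t 11.75 pos [494.5 268.1 240.1] yaw 89.5
```

```bash
python3 -m crank '[[[0.5,0,0.05,2,0],[0.5,0,0.05,4,0],[0.5,0,0.05,5.5,0],[0.5,0,0.05,6.4,0],[0.5,0,0.05,6.5,0],[0.4,0,0.05,6.5,0],[0.3,0,0.05,6.5,0],[0.25,0,0.05,6.5,0],[0.2,0,0.05,6.5,0],[0.18,0,0.05,6.5,0]]]'; python3 -m crank '[[[0.15,0,0,0,0],[0,0,0,0,0],[0,0,0,0,0],[0,0,0,0,0],[0,0,0,0,0],[0,0,0,0,0],[0,0,0,0,0],[0,0,0,0,0],[0,0,0,0,0],[0,0,0,0,0]]]'
```

```text
time: 12.75
tool_pos: [495.6, 268.3, 176.4]
tcp_rot: [3.141, -0.0, 1.562]
contact_force: [-0.2, -0.5, -0.3]
grip_width: 17.2
finger_force: 0.0
time: 13.75
tool_pos: [495.5, 268.3, 176.0]
tcp_rot: [3.142, -0.0, 1.562]
contact_force: [-0.2, 0.2, -0.6]
grip_width: 0.1
finger_force: 0.0
```

```bash
python3 - <<'E'
from h import *
p,d=bot.capture("scene"); pw,dw=bot.capture("wrist"); 
cv2.imwrite("pics/s5.png",np.hstack([cv2.resize(p[80:280,100:300,::-1],(420,420)),pw[:,100:460,::-1]]))
E
```

```text
(no output)
```

View pics/s5.png

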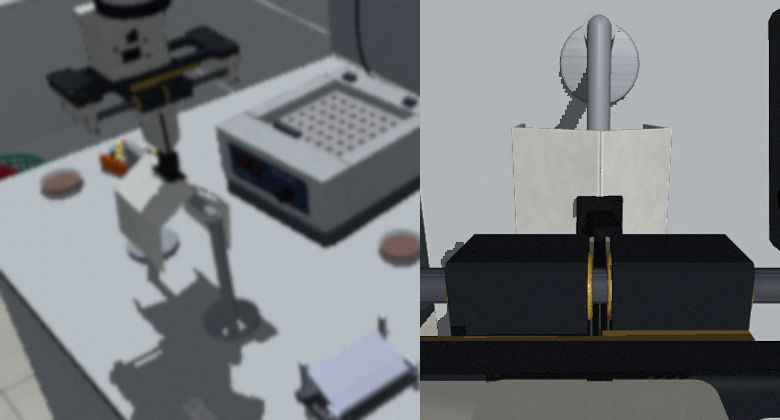

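```bash
python3 - <<'E'
from h import *
o=bot.get_obs()
for n in("wrist","scene","top"):
    p,d=bot.capture(n); P=cloud(n,d,o); X,Y,Z=P[...,0],P[...,1],P[...,2]
    dark=(p.max(2)<70)
    b=(abs(X-495)<40)&(abs(Y-268)<80)
    for nm,m in(("blk",b&dark&(Z>150)&(Z<206)),("white",b&(p.min(2)>120)&(Z>60)&(Z<175)),("all>170",b&(Z>173)&(Z<215))):
        Q=P[m]
        if len(Q): print(n,nm,len(Q),"lo",np.percentile(Q,2,0).round(),"med",np.median(Q,0).round(1),"hi",np.percentile(Q,98,0).round())
    np.savez(f"pics/{n}6.npz",p=p,d=d)
E
python3 roll.py|head -1
```

```text
wrist blk 2006 lo [485. 223. 162.] med [495.7 283.6 171.7] hi [507. 329. 202.]
wrist white 13207 lo [457. 266. 136.] med [495.  301.7 156.3] hi [533. 339. 170.]
wrist all>170 1093 lo [491. 274. 175.] med [497.  281.9 197.5] hi [505. 284. 214.]
scene blk 149 lo [484. 245. 167.] med [491.  256.  180.8] hi [501. 281. 203.]
scene white 383 lo [456. 213.  76.] med [478.7 288.5 156.9] hi [532. 334. 171.]
scene all>170 161 lo [483. 252. 173.] med [491.7 257.5 191.6] hi [507. 280. 214.]
top blk 90 lo [484. 247. 166.] med [495.3 252.6 173.5] hi [504. 260. 201.]
top white 378 lo [456. 212. 126.] med [514.4 252.7 150. ] hi [534. 278. 165.]
top all>170 56 lo [486. 250. 173.] med [497.  252.9 186.8] hi [505. 260. 210.]
14.0 [-45.   29.4] roll 7.8 546 [498.3 281.2 198.4]
```

```bash
python3 - <<'E'
from h import *
o=bot.get_obs(); print(o["grip_width"],o["finger_force"],o["tool_pos"],o["contact_force"])
f,c,R,t=cam("scene")
for q in([495.5,268.3,176],[495.5,268.3,200],[495.5,268.3,172],[497,252,172],[500,252,200]):
    x=R.T@(np.array(q)-t); u,v=f*x[0]/x[2]+c["cx"],f*x[1]/x[2]+c["cy"]; print(q,"crop",(u-100)*2.1,(v-80)*2.1)
z=np.load("pics/scene6.npz"); p=z["p"]; print(p[140:166,172:190].max(2)); 
P=cloud("scene",z["d"]);print(P[140:166,172:190,1].round().astype(int)); print(P[140:166,172:190,2].round().astype(int))
E
```

```text
0.27170883158431125 0.0 [495.47766735 268.27485541 176.05832574] [ 0.07918941  0.27951406 -0.64250093]
[495.5, 268.3, 176] crop 167.72277384356804 166.62539942342548
[495.5, 268.3, 200] crop 163.88889276371478 148.6404462536587
[495.5, 268.3, 172] crop 168.3493343559378 169.5646302546092
[497, 252, 172] crop 176.7620911602512 174.74157716990067
[500, 252, 200] crop 174.7561340196993 152.78198111282552
[[ 84  84  89  82  75  44  44  74  81  85  83  86 108 162 187 195 195 194]
 [ 83  86  84  86  74  45  37  70  82  84  83  83 100 149 184 195 195 197]
 [ 84  84  85  84  79  53  37  61  78  86  84  84 100 142 180 193 195 195]
 [ 86  83  84  85  80  62  41  54  75  85  83  86  97 138 183 194 194 194]
 [ 81  86  84  83  82  69  41  48  73  85  83  88  95 136 180 192 195 197]
 [ 86  85  82  82  82  73  44  42  72  84  86  85  95 136 180 193 195 196]
 [ 83  83  85  85  86  77  49  41  66  81  85  86 105 152 186 193 196 196]
 [ 83  85  83  85  84  77  55  36  59  78  85  96 136 173 191 194 196 195]
 [ 98  88  84  84  85  79  62  38  52  76  86 112 162 187 194 195 194 195]
 [132 106  94  88  8
[... 20949 characters left out ...]
       173                  173                  173
                   173                  172                  171
                   172                  171                  171
                   169                  169                  149]
 [                 162                  163                  163
                   166                  167                  165
                   167                  172                  174
                   173                  173                  172
                   172                  171                  169
                   164                  158                  157]]<stdin>:7: RuntimeWarning: invalid value encountered in cast
```

```bash
python3 -m crank '[[[0,0,0,-0.5,0],[0,0,0,-1.5,0],[0,0,0,-3,0],[0,0,0,-4,0],[0.3,0,0,-4,0],[0.3,0,0,-4,0],[0.3,0,0,-4,0],[0.3,0,0,-4,0],[0.3,0,0,-4,0],[0.3,0,0,-4,0]]]'; python3 roll.py|tail -1
python3 - <<'E'
from h import *
o=bot.get_obs(); p,d=bot.capture("wrist"); P=cloud("wrist",d,o); X,Y,Z=P[...,0],P[...,1],P[...,2]
print(o["grip_width"])
for a in range(176,208,4):
    m=(abs(Z-a)<2)&(abs(X-497)<14)&(abs(Y-270)<20)
    if m.sum(): print(a,m.sum(),"x",np.percentile(X[m],[1,50,99]).round(1),"y",np.percentile(Y[m],[1,99]).round(1))
E
```

```text
time: 15.3
tool_pos: [495.4, 268.2, 215.7]
tcp_rot: [-3.141, 0.0, 1.562]
contact_force: [0.3, -0.0, 0.4]
grip_width: 27.0
finger_force: 0.0
15.55 [-44.4  29.5] roll 7.4 1353 [499.1 269.9 198.1]
27.277767424219753
176 69 x [489.7 490.  502.9] y [256.8 284. ]
180 60 x [490.4 492.3 503.2] y [257.1 284. ]
184 60 x [490.5 493.2 504.5] y [257.2 284.1]
188 83 x [491.2 491.5 504.3] y [256.4 284.1]
192 76 x [491.9 493.6 505.3] y [260.  283.9]
196 436 x [491.9 502.1 506.1] y [254.4 283.9]
200 865 x [492.7 498.2 505.4] y [255.  283.2]
```

```bash
python3 -m crank '[[[0.3,0,0.1,1.5,0],[0.3,0,0.1,3,0],[0.3,0,0.1,3.5,0],[0.3,0,-0.2,3.5,0],[0.3,0,-0.4,3.5,0],[0.3,0,-0.5,3.5,0],[0.3,0,-0.6,3.5,0],[0.3,0,-0.7,3.5,0],[0.3,0,-0.8,3.5,0],[0.3,0,-0.8,3.5,0]]]'; python3 roll.py|tail -1
```

```text
time: 16.65
tool_pos: [487.4, 268.4, 181.1]
tcp_rot: [3.141, -0.0, 1.562]
contact_force: [-0.3, 0.0, 0.8]
grip_width: 27.3
finger_force: 0.0
16.9 [-44.7  29.5] roll 7.6 1312 [497.8 274.5 198.1]
```

The fingers neither hold nor shift the block (opening 0.1, zero force, roll unchanged). Roll and position are the same in every reading, so the cover hangs stably astride the bar with its ridge along it. I leave it and go to the slide.

```bash
python3 -m crank '[[[0.3,0,0.6,-0.1,0],[0.3,0,0.8,-1,0],[0.3,0,0.8,-3,0],[0.3,0,0.8,-5,0],[0.3,0,0.8,-7,0],[0.3,0,0.8,-8,0],[0.5,-2,0.8,-8,-6],[0.6,-5,0.8,-8,-13],[0.8,-9,0.8,-8,-20],[0.8,-13,0.8,-8,-27]]]'; python3 -c "
from h import *
to(474,-250,240,180)"
```

```text
time: 17.95
tool_pos: [494.1, 137.2, 261.0]
tcp_rot: [-3.142, -0.0, 2.039]
contact_force: [0.4, 0.4, -1.3]
grip_width: 55.2
finger_force: 0.0
shift cm [-33.65 -19.26   2.1 ] turn -63.2 rows>= 7.8 | t 17.95 pos [494.1 137.2 261. ] yaw 116.8
```

```bash
python3 -m crank '[[[0.5,-4,-2.3,0.2,-7],[0.5,-8,-4.6,0.4,-14],[0.5,-12,-6.9,0.6,-21],[0.5,-16,-9.2,0.8,-28],[0.5,-20,-11.4,1,-35],[0.5,-24,-13.7,1.2,-42],[0.5,-28,-16,1.4,-49],[0.5,-31.5,-18,1.6,-56],[0.5,-33.2,-18.9,1.8,-63],[0.5,-33.2,-18.9,1.8,-63]]]'; python3 -m crank '[[[0.5,0,0,0,0],[0.5,0,0,0,0],[0.5,0,0,0,0],[0.5,0,0,0,0],[0.5,0,0,0,0],[0.5,0,0,0,0],[0.5,0,0,0,0],[0.5,0,0,0,0],[0.5,0,0,0,0],[0.5,0,0,0,0]]]'; python3 - <<'E'
from h import *
o=bot.get_obs(); p,d=bot.capture("wrist"); cv2.imwrite("pics/w7.png",p[:,:,::-1]); np.savez("pics/w7.npz",p=p,d=d,t=o["tool_pos"],r=o["tcp_rot"])
P=cloud("wrist",d,o); X,Y,Z=P[...,0],P[...,1],P[...,2]
b=(abs(X-485)<45)&(abs(Y+262)<60)
g=b&(Z>43)&(Z<52); Q=P[g]; print("fintop",g.sum(),Q.mean(0).round(1),np.percentile(Q,[2,98],0).round(1))
print(cv2.minAreaRect(plane("wrist",np.argwhere(g)[:,::-1],47,o)[:,:2].astype(np.float32)))
f=b&(Z>3.0)&(Z<9)&(p.max(2)<170); f=cv2.morphologyEx(f.astype(np.uint8),cv2.MORPH_OPEN,np.ones((3,3)))
n,l,s,c=cv2.connectedComponentsWithStats(f); k=1+s[1:,4].argmax(); print("frame",s[k],cv2.minAreaRect(P[l==k][:,:2].astype(np.float32)))
to(486,-262,18,180)
E
```

```text
time: 18.95
tool_pos: [472.5, -245.8, 242.3]
tcp_rot: [3.141, -0.001, 3.131]
contact_force: [0.8, 0.8, 0.5]
grip_width: 45.9
finger_force: 0.0
time: 19.95
tool_pos: [473.1, -243.2, 243.0]
tcp_rot: [3.142, 0.0, 3.132]
contact_force: [-0.4, 0.5, 0.3]
grip_width: 45.9
finger_force: 0.0
fintop 265 [ 485.8 -263.3   46.2] [[ 474.6 -269.1   44. ]
 [ 497.3 -257.8   47.8]]
((485.7838439941406, -263.2969665527344), (23.976186752319336, 11.853154182434082), 4.095907211303711)
frame [ 228  162   68   37 1331] ((486.26971435546875, -263.5563659667969), (35.99679946899414, 75.90376281738281), 4.013548851013184)
shift cm [-1.31 -1.87 22.5 ] turn -0.5 rows>= 4.5 | t 20.0 pos [ 473.1 -243.2  243. ] yaw 179.5
```

View pics/w7.png

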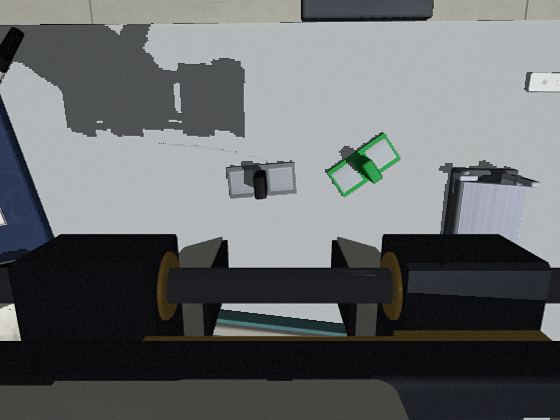

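The wrist view shows the grey slide at (261,180) with its black fin at (261,184), the green decoy at (363,165) and the stage at (490,205). The measured sizes, 24x12 for the fin and 36x76 for the frame, match the text: fin at (485.9, -263.4), yaw 4°.

```bash
python3 -m crank '[[[0.5,-0.6,-0.9,3,-2],[0.5,-1.3,-2,7,-4.5],[0.5,-1.3,-2,11,-4.5],[0.5,-1.3,-2,15,-4.5],[0.5,-1.3,-2,18,-4.5],[0.5,-1.3,-2,20.5,-4.5],[0.5,-1.3,-2,22,-4.5],[0.5,-1.3,-2,22.4,-4.5],[0.5,-1.3,-2,22.5,-4.5],[0.5,-1.3,-2,22.5,-4.5]]]'; python3 -c "
from h import *
to(485.9,-263.4,18,184)"
```

```text
time: 21.0
tool_pos: [486.4, -263.7, 18.8]
tcp_rot: [-3.141, 0.001, -3.072]
contact_force: [0.7, 0.1, -0.4]
grip_width: 46.0
finger_force: 0.0
shift cm [0.05 0.03 0.08] turn -0.0 rows>= 0.0 | t 21.0 pos [ 486.4 -263.7   18.8] yaw -176.0
```

Close on the fin, while measuring the bare stage from the images already taken.

```bash
python3 -m crank '[[[0.3,0,0,0,0],[0,0,0,0,0],[0,0,0,0,0],[0,0,0,0,0],[0,0,0,0,0],[0,0,0,0,0],[0,0,0,0,0],[0,0,0,0,0],[0,0,0,0,0],[0,0,0,0,0]]]'; python3 - <<'E'
from h import *
for f,n in(("scene6","scene"),("s4","scene"),("top6","top")):
    z=np.load(f"pics/{f}.npz"); P=cloud(n,z["d"]); X,Y,Z=P[...,0],P[...,1],P[...,2]
    m=(abs(X-538)<40)&(Y>-36)&(Y<14)&(Z>15)&(Z<60); Q=P[m]
    for _ in range(4):
        A=np.c_[Q[:,:2],np.ones(len(Q))]; c=np.linalg.lstsq(A,Q[:,2],rcond=None)[0]; e=A@c-Q[:,2]; Q=Q[abs(e)<3]
    print(f,len(Q),"slope rad",np.arctan(np.hypot(*c[:2])).round(4),"dir deg",np.degrees(np.arctan2(c[1],c[0])).round(1),"z at (538,-15)",(c@[538.5,-14.8,1]).round(1))
    m=(abs(X-538)<60)&(abs(Y+15)<50)&(abs(c[0]*X+c[1]*Y+c[2]-Z)<2.5)&(Z>12); k=cv2.morphologyEx(m.astype(np.uint8),cv2.MORPH_OPEN,np.ones((5,5)))>0
    print(cv2.minAreaRect(P[k][:,:2].astype(np.float32)), np.percentile(P[k],[1,99],0).round(1))
E
```

```text
time: 22.0
tool_pos: [486.0, -263.4, 18.1]
tcp_rot: [-3.141, 0.0, -3.072]
contact_force: [0.1, -0.3, 2.0]
grip_width: 11.0
finger_force: 30.0
scene6 628 slope rad 0.349 dir deg 87.9 z at (538,-15) 34.0
((536.8560180664062, -17.621082305908203), (97.48696899414062, 57.12214279174805), 0.004513921216130257) [[490.3 -43.8  22.1]
 [583.5   9.7  43. ]]
s4 637 slope rad 0.3532 dir deg 88.4 z at (538,-15) 34.1
((539.697021484375, -17.019691467285156), (90.84334564208984, 57.68008041381836), 0.5195738077163696) [[497.1 -43.7  22.4]
 [583.9   7.7  42.4]]
top6 633 slope rad 0.351 dir deg 89.0 z at (538,-15) 33.9
((544.6224975585938, -19.148164749145508), (81.91031646728516, 41.921993255615234), 3.58874773979187) [[503.  -39.5  23.9]
 [584.8   2.8  41.9]]
```

```bash
python3 -m crank '[[[0,0,0,-0.5,0],[0,0,0,-1.5,0],[0,0,0,-3.5,0],[0,0,0,-6,0],[0,0,0,-9,3],[0,0,0,-11.5,9],[0,0,0,-13,16],[0,0,0,-13.5,24],[0,0,0,-13.5,32],[0,0,0,-13.5,40]]]'; python3 -c "
from h import *
to(538,-16.4,150,89.5)"
```

```text
time: 23.0
tool_pos: [486.0, -263.3, 154.1]
tcp_rot: [3.141, 0.001, 2.507]
contact_force: [0.6, -0.7, -1.2]
grip_width: 11.1
finger_force: 30.0
shift cm [10.44 22.97  0.4 ] turn 54.1 rows>= 6.3 | t 23.0 pos [ 486.  -263.3  154.1] yaw 143.6
```

```bash
python3 -m crank '[[[0,1,2.2,0,5],[0,2,4.5,0,11],[0,3.5,7.5,0,17],[0,5,11,0,24],[0,6.5,14,0,31],[0,8,17.5,0,38],[0,9.2,20.3,0,45],[0,10,22,0,50],[0,10.4,23,0,54.1],[0,10.4,23,0,54.1]]]'; cat > look.py <<'E'
from h import *
def fit(Q):
    for _ in range(5):
        A=np.c_[Q[:,:2],np.ones(len(Q))]; c=np.linalg.lstsq(A,Q[:,2],rcond=None)[0]; Q=Q[abs(A@c-Q[:,2])<2]
    return c,Q
def look(name,zlo=70,zhi=200):
    o=bot.get_obs(); p,d=bot.capture("wrist"); np.savez(f"pics/{name}.npz",p=p,d=d); P=cloud("wrist",d,o); return o,p,P
E
python3 - <<'E'
from look import *
o,p,P=look("w8"); cv2.imwrite("pics/w8.png",p[:,:,::-1]); X,Y,Z=P[...,0],P[...,1],P[...,2]
m=(abs(X-538)<48)&(Y>-46)&(Y<12)&(Z>20)&(Z<50)
if m.sum()>50:
    c,Q=fit(P[m]); print("face",len(Q),np.arctan(c[1]),"x-slope",c[0],"z@(538,-17.3)",c@[538,-17.3,1],np.percentile(Q,[1,99],0).round(1))
to(538,-16.4,60,89.5)
t=o["tool_pos"]; s=(abs(X-t[0])<40)&(abs(Y-t[1])<20)&(abs(Z-(t[2]-13))<8); c,Q=fit(P[s]); print("slide",len(Q),np.arctan(c[:2]),np.percentile(Q,[1,99],0).round(1))
E
```

```text
time: 24.0
tool_pos: [537.2, -14.7, 153.6]
tcp_rot: [3.141, -0.0, 1.57]
contact_force: [-0.0, -0.8, -0.7]
grip_width: 11.3
finger_force: 30.0
face 4493 0.34809556223641885 x-slope 0.0069139850495358425 z@(538,-17.3) 31.820251080124837 [[491.  -20.7  30. ]
 [585.   11.6  42.7]]
shift cm [-0.07  0.09  9.35] turn 0.5 rows>= 1.9 | t 24.05 pos [537.1 -15.7 153.5] yaw 90.0
slide 4443 [-0.00081714 -0.02955611] [[500.9 -16.8 138.7]
 [575.1   4.  141.8]]
```

View pics/w8.png

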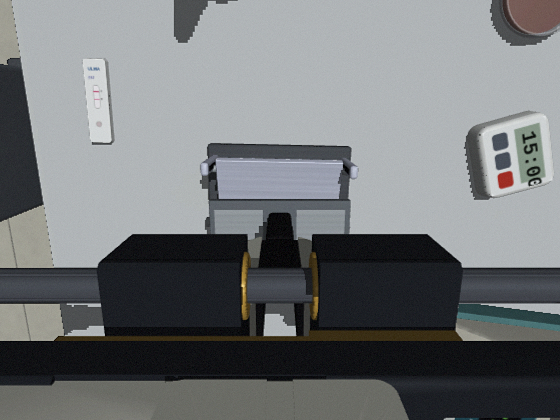

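The wrist view shows the slide held flat at (280,220) over the stage face at (280,178), with the cassette at (96,100), the timer at (512,155) and the dish at (535,8) untouched. The face slope is 0.349 rad, with its centre at about (538, -17, 32.5).

```bash
python3 -m crank '[[[0,0,0.05,1,0.3],[0,-0.1,0.1,3,0.5],[0,-0.1,0.1,5,0.5],[0,-0.1,0.1,6.5,0.5],[0,-0.1,0.1,7.8,0.5],[0,-0.1,0.1,8.6,0.5],[0,-0.1,0.1,9.1,0.5],[0,-0.1,0.1,9.3,0.5],[0,-0.1,0.1,9.3,0.5],[0,-0.1,0.1,9.3,0.5]]]'; python3 -m crank '[[[0,0,0,0.05,0],[0,0,0,0.1,0],[0,0,0,0.15,0],[0,0,0,0.2,0],[0,0,0,0.25,0],[0,0,0,0.3,0],[0,0,0,0.35,0],[0,0,0,0.35,0],[0,0,0,0.35,0],[0,0,0,0.35,0]]]'
```

```text
time: 25.05
tool_pos: [538.4, -17.2, 60.5]
tcp_rot: [3.141, 0.0, 1.56]
contact_force: [-0.1, 0.5, -0.9]
grip_width: 11.2
finger_force: 30.0
time: 26.05
tool_pos: [538.1, -17.3, 56.9]
tcp_rot: [3.141, 0.0, 1.56]
contact_force: [-2.7, -2.4, 5.4]
grip_width: 11.5
finger_force: 30.0
```

Contact came at TCP z≈57, as predicted. I now swing along the arc about the upper edge.

```bash
python3 -m crank '[[[0,-0.06,0,0.04,0],[0,-0.12,0,0.08,0],[0,-0.18,0,0.12,0],[0,-0.24,0,0.15,0],[0,-0.3,0,0.19,0],[0,-0.36,0,0.22,0],[0,-0.42,0,0.26,0],[0,-0.48,0,0.3,0],[0,-0.54,0,0.34,0],[0,-0.54,0,0.34,0]]]'; cat > tilt.py <<'E'
from look import *
import sys
o,p,P=look(sys.argv[1]); X,Y,Z=P[...,0],P[...,1],P[...,2]; t=o["tool_pos"]
m=(abs(X-538)<37)&(abs(X-538)>8)&(Y>t[1])&(Y<t[1]+45)&(Z>t[2]-35)&(Z<t[2]+2)
v,u=np.nonzero(m); Q=P[m]
# slide frame/glass: separate from face by height above the nominal face plane
h=(Q[:,2]-(32.5+np.tan(.349)*(Q[:,1]+17)))*np.cos(.349)
for a,b,n in((-3,2.5,"face"),(2.5,14,"slide")):
    k=(h>a)&(h<b)
    if k.sum()>60:
        c,W=fit(Q[k]); print(n,len(W),"slope",np.arctan(c[1]).round(3),"xs",c[0].round(3),"h",np.percentile(h[k],[5,50,95]).round(1),"y",np.percentile(W[:,1],[2,98]).round(1),"x",np.percentile(W[:,0],[2,98]).round(1),"z",np.percentile(W[:,2],[2,98]).round(1))
print("tool",t.round(1),"F",np.round(o["contact_force"],1),"grip",round(o["grip_width"],1),"t",o["time"])
E
python3 tilt.py w9
```

```text
time: 27.05
tool_pos: [538.1, -22.5, 54.1]
tcp_rot: [3.141, -0.0, 1.56]
contact_force: [-3.9, -0.8, 11.6]
grip_width: 11.0
finger_force: 30.0
face 2286 slope 0.266 xs 0.006 h [-2.1 -0.6  1. ] y [ 1.2 12.4] x [502.1 573.8] z [38.1 42.7]
slide 4532 slope 0.101 xs 0.002 h [3.9 7.  9.6] y [-21.9   0.9] x [502.3 573.8] z [40.3 44.1]
tool [538.1 -22.5  54.1] F [-3.9 -0.8 11.6] grip 11.0 t 27.05
```

```bash
python3 -m crank '[[[0,-0.06,0,0.05,0],[0,-0.12,0,0.09,0],[0,-0.18,0,0.14,0],[0,-0.24,0,0.18,0],[0,-0.3,0,0.23,0],[0,-0.36,0,0.28,0],[0,-0.42,0,0.33,0],[0,-0.48,0,0.38,0],[0,-0.54,0,0.43,0],[0,-0.6,0,0.48,0]]]'; python3 tilt.py w10
```

```text
time: 28.1
tool_pos: [538.0, -28.9, 49.4]
tcp_rot: [3.141, 0.001, 1.56]
contact_force: [-5.5, -2.9, 11.6]
grip_width: 11.4
finger_force: 30.0
face 2558 slope 0.24 xs 0.005 h [-1.9 -0.6  1.2] y [ 0.8 12.4] x [502.1 573.9] z [38.2 42.6]
slide 5576 slope 0.275 xs 0.006 h [3.7 5.4 6.7] y [-28.2   0.4] x [502.4 573.8] z [34.9 43.5]
tool [538.  -28.9  49.4] F [-5.5 -2.9 11.6] grip 11.4 t 28.1
```

```bash
python3 -m crank '[[[0,-0.04,0,0.04,0],[0,-0.08,0,0.08,0],[0,-0.12,0,0.12,0],[0,-0.16,0,0.16,0],[0,-0.2,0,0.2,0],[0,-0.2,0,0.2,0],[0,-0.2,0,0.2,0],[0,-0.2,0,0.2,0],[0,-0.2,0,0.2,0],[0,-0.2,0,0.2,0]]]'; python3 tilt.py w11
```

```text
time: 29.15
tool_pos: [537.9, -30.9, 47.6]
tcp_rot: [3.141, 0.0, 1.56]
contact_force: [-5.7, -2.6, 14.7]
grip_width: 11.2
finger_force: 30.0
face 2641 slope 0.235 xs 0.005 h [-2.  -0.6  1.3] y [ 0.6 12.3] x [502.2 573.8] z [38.2 42.6]
slide 5831 slope 0.336 xs 0.008 h [3.5 4.7 5.7] y [-30.1   0.1] x [502.2 573.8] z [32.3 43.4]
tool [537.9 -30.9  47.6] F [-5.7 -2.6 14.7] grip 11.2 t 29.15
```

```bash
python3 -m crank '[[[0,-0.02,0,0.02,0],[0,-0.04,0,0.04,0],[0,-0.06,0,0.06,0],[0,-0.06,0,0.08,0],[0,-0.06,0,0.08,0],[0,-0.06,0,0.08,0],[0,-0.06,0,0.08,0],[0,-0.06,0,0.08,0],[0,-0.06,0,0.08,0],[0,-0.06,0,0.08,0]]]'; python3 tilt.py w12
```

```text
time: 30.2
tool_pos: [537.9, -30.9, 47.5]
tcp_rot: [3.141, -0.0, 1.56]
contact_force: [-7.5, 0.2, 19.8]
grip_width: 11.2
finger_force: 30.0
face 2653 slope 0.24 xs 0.005 h [-2.  -0.5  1.4] y [ 0.6 12.4] x [502.2 573.8] z [38.2 42.7]
slide 5807 slope 0.338 xs 0.008 h [3.5 4.7 5.7] y [-30.2   0.1] x [502.3 573.7] z [32.2 43.4]
tool [537.9 -30.9  47.5] F [-7.5  0.2 19.8] grip 11.2 t 30.2
```

```bash
python3 -m crank '[[[0,0,-0.02,-0.02,0],[0,0,-0.04,-0.04,0],[0,0,-0.06,-0.05,0],[0,0,-0.06,-0.05,0],[0,0,-0.06,-0.05,0],[0,0,-0.06,-0.05,0],[0,0,-0.06,-0.05,0],[0,0,-0.06,-0.05,0],[0,0,-0.06,-0.05,0],[0,0,-0.06,-0.05,0]]]'; python3 tilt.py w13; python3 - <<'E'
from look import *
for n in("wrist","scene","top"):
    o=bot.get_obs(); p,d=bot.capture(n); P=cloud(n,d,o); X,Y,Z=P[...,0],P[...,1],P[...,2]; np.savez(f"pics/{n}14.npz",p=p,d=d)
    hf=(Z-(32.5+np.tan(.349)*(Y+17)))*np.cos(.349)
    m=(((abs(X-538)>40)&(abs(X-538)<49)&(Y>-42)&(Y<8))|((abs(X-538)<46)&(Y>3)&(Y<9)))&(abs(hf)<4)
    if m.sum()>30:
        c,Q=fit(P[m]); print(n,"face",len(Q),"slope",np.arctan(c[1]).round(3),"xs",c[0].round(3),"y",np.percentile(Q[:,1],[2,98]).round(1))
        s=(abs(X-538)<36)&(Y>-32)&(Y<-1)&(hf>3)&(hf<8); c2,Q2=fit(P[s]); r=(Q2[:,2]-np.c_[Q2[:,:2],np.ones(len(Q2))]@c)*np.cos(.349)
        print("  slide slope",len(Q2),np.arctan(c2[1]).round(3),"height above face: low end",np.median(r[Q2[:,1]<-22]).round(2),"high end",np.median(r[Q2[:,1]>-8]).round(2))
    if n!="wrist":
        cv2.imwrite(f"pics/{n}14.png",p[:,:,::-1])
s=cv2.imread("pics/scene14.png"); t=cv2.imread("pics/top14.png")
cv2.imwrite("pics/fin.png",np.hstack([cv2.resize(s[130:330,120:330],(420,400)),cv2.resize(t[130:310,90:270],(380,400))]))
E
```

```text
time: 31.25
tool_pos: [537.9, -30.9, 47.6]
tcp_rot: [3.14, -0.0, 1.56]
contact_force: [-4.4, 0.9, 14.6]
grip_width: 11.2
finger_force: 30.0
face 2625 slope 0.238 xs 0.006 h [-2.1 -0.6  1.4] y [ 0.7 12.4] x [502.2 573.8] z [38.1 42.6]
slide 5830 slope 0.338 xs 0.009 h [3.5 4.7 5.6] y [-30.2   0.1] x [502.3 573.7] z [32.3 43.4]
tool [537.9 -30.9  47.6] F [-4.4  0.9 14.6] grip 11.2 t 31.25
wrist face 4118 slope 0.353 xs 0.008 y [-31.9   8.8]
  slide slope 5942 0.346 height above face: low end 5.37 high end 5.13
scene face 143 slope 0.363 xs 0.006 y [-40.7   8.5]
  slide slope 206 0.343 height above face: low end 5.63 high end 5.38
```

View pics/fin.png

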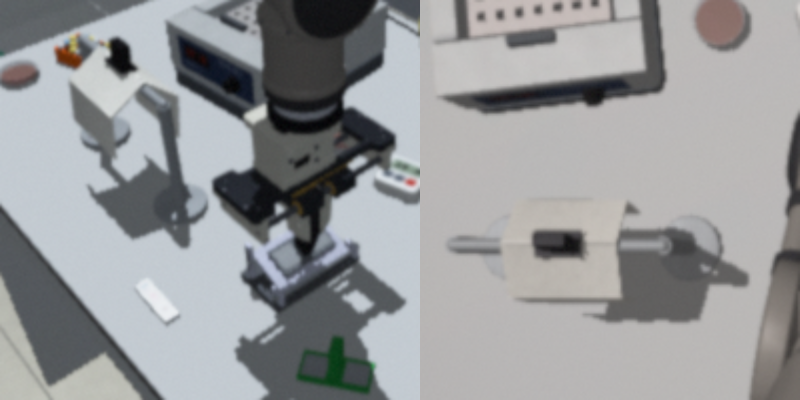

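The final view shows the cover hanging astride the bar at (125,80) in the left crop and (560,245) in the right. The slide lies flush on the stage face at (303,250), its frame top 5.1–5.4 mm above the face at both ends, and the push is about 15 N. The stage slope has not changed, so I hand in.

```bash
python3 -c "
from plant import bot
print(bot.close_job())"
```

```text
the job is handed in; nothing more can be done
None
```

The job is handed in: the slide is gripped and pressed flush (about 15 N) on the middle of the stage face at its unchanged slope of about 0.35 rad, and the cover hangs released astride the bar, ridge along it, but rolled about 7° from even, which two attempts did not correct.

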